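# Angle a frame bar past the bench post into its storage bay

### The arm

A 6-joint arm with a two-finger parallel gripper is mounted at the origin on the work surface. World frame = base frame: x ahead of the robot, y to its left, z up, the work surface at z = 0. Lengths are in m, angles in degrees, forces in N, time in s.
With the tool pointing down it reaches from about 0.4 to 0.825 m from the base axis. Payload 7 kg.
Tool frame: the origin (TCP) lies at the very end of the fingers, on their centre line; the grasp point (between the pads) lies 19 mm behind it (ctrl.grip_point_offset is the distance from the TCP to the grasp point, in m); x points along the fingers, z is the direction in which the jaws open and shut, and the axes are right-handed (so a half turn about x gives the same grasp; the last joint's range is limited). The gripper opens to 88 mm and grips with 3 to 60 N. Pads are 19 mm wide; open, the fingers measure 130 mm over their backs; the gripper's body (78 mm by 193 mm) begins 47 mm behind the grasp point.
Start: joints at [80.449, 20.546, 0.682, 0, -70.136, -16.507], TCP at [0.297, 0.606, 0.227] pointing down, gripper open.
Joint ranges: [-176.03, 176.03], [-82.01, 121.73], [-58.28, 71.71], [-173.87, 95.51], [-174.79, -0.11], [-173.66, 173.66]. Speed limits (degrees/s): [136.94, 136.94, 172.46, 180, 180, 180].

### API

Orientations are given as [roll, pitch, yaw] about the fixed x, y, z axes, in that order (R = Rz(yaw) Ry(pitch) Rx(roll)).
In Python, from plant import get_obs, snapshot, calibration, close_job, ctrl gives the robot as it stands.
- The arm moves only by the tool move_arm, never from a script. Its argument "commands" is a list that holds one entry, the list of rows, each a list of 4 numbers: the shift along the tool's x, y, z in cm, then the turn about the tool's x in rad. In form: [[[dx, dy, dz, spin], ...]]. A call has 1 to 8 rows; each row shifts and turns the commanded pose from where the row before left it, along the tool's axes as they then stand; what a row does not reach is not made up. A row lasts 1/10 s, in which the tool goes at most 50 mm and 8.59 degrees, less where a joint would pass 70% of its speed; a pose out of reach is approached as far as the arm can. A call with a gripper value outside its range is refused whole. "jaw" is the finger opening in cm, from 0 to 8.76, set as the call begins (left out, the last holds). The fingers move at their own pace and stop on an object; the grip force is fixed at half the most. Time passes only in rows, so rows that do not move let the fingers close. It gives the time, the measured TCP pose, the force and the opening at its end, in the units of the state.
- get_obs(): the state, without advancing time (a new reading comes with each control period).
- snapshot(name): name is "scene" or "top" or "wrist"; returns (picture, depth): 420x560x3 uint8, red, green, blue; 420x560 float32, m along the optical axis (not along the pixel's ray), 0 where there is no reading.
- calibration(name): a dict with "mtx" (3x3 intrinsics, pixels), "T" (4x4, takes a point from camera to world coordinates); the wrist camera has in their place "tool_from_camera" (4x4, takes a point from camera to tool coordinates, whose origin is the TCP and whose axes are the tool frame's). Camera axes: x right, y up, looking along -z (the intrinsics and any distortion apply to the point x, -y, -z); pixel columns grow to the right and rows downward; lengths in m; the calibration is good to about 2 mm. A picture is of the moment at which its call begins: read the wrist's pose just before it. calibration takes no time and is no camera call.
- close_job(): hands the job in, once; it reports no verdict.
The state is a dict: "clock": time; "joint_pos": joint angles; "qvel": joint speeds; "tau": joint torques, N m; "tool_pos": TCP position; "orientation": TCP orientation; "force": force on the tool from outside, world axes, zero at the start; "moment": the same for the moment, N m; "opening": finger opening in m.
Only numpy, scipy, OpenCV 4.12 (cv2) and the standard library are available. Lean on these libraries where they do the work, as an engineer would, in place of code of your own. Each camera call takes 0.05 s, during which the arm holds its last target. There are 200 camera calls.

### The job

Put the loose aluminium frame bar away in the front bay of the plywood rack by pushing it along the bench with the fingers only: angle one end in behind the steel post that stands before the bay, then push the other end in, until the whole bar lies flush against the bay's back board. The bar must stay flat on the bench all the time, never gripped and lifted, and the beaker, bottle and lidded tub are left where they stand.

Things in the scene. Friction and masses are not known exactly. Their poses are not given: they have to be found in the camera images.
- bar: the loose straight aluminium profile bar, 260 mm long, 30 mm wide and 30 mm high, about 0.26 kg, lying on the bench (friction with the bench moderate and varying); origin at the centre of its underside, its y axis along its length, z up. Both ends are alike
- bar_end_a (a point): centre of the bar's end face at its own +y end, 15 mm above the bench
- bar_end_b (a point): centre of the bar's end face at its own -y end, 15 mm above the bench
- rack: fixed plywood rack, walls 12 mm thick, 40 mm high. Its front bay, open to the robot, is a back board with an end wall 50 mm deep at each end, 290 mm clear between; floor is the bench. Origin: bench level, front face of the back board, midway; x through the board away from the robot, y along it. Bar home: along y at x = -15 mm. The closed part behind (97 mm deep) holds two fixed bars
- post: fixed upright steel post, 22 mm diameter, 55 mm tall, on a flush 40 mm flange the bar slides over; origin on its axis at the bench. Its axis is 61 mm before the back board (50 mm clear between) and 110 mm left or right of the bay's middle, varying. From post to the far end wall is 244 mm, less than the bar, so it cannot go in straight
- blank: flat steel cover, 40 mm diameter, 1.6 mm high, on the unused post socket at the mirrored place on the other side of the bay; no obstacle, the bar and fingers pass over it
- beaker: loose glass beaker, 66 mm diameter, 85 mm tall, at the left of the bench; origin at the centre of its underside; not to be disturbed
- reagent: loose small white bottle with a cap, 48 mm diameter, 90 mm tall, at the right of the bench; origin at the centre of its underside; not to be disturbed
- tub: loose round white lidded tub, 104 mm diameter, 68 mm tall with its knob, to the left of the rack; origin at the centre of its underside; not to be disturbed

How it is judged (in metres and radians):
At the end, for the whole second after the job is handed in: The bar lies flat and still on the bench between the bay's end walls, behind the post, with both ends within 6 mm of touching the back board (x of bar_end_a in the frame of rack between -0.021 and -0.01 m and x of bar_end_b in the frame of rack between -0.021 and -0.01 m and y of bar in the frame of rack between -0.02 and 0.02 m and height (world z) of bar below 0.004 m and angle between bar's own z axis and vertical below 0.03 rad and linear speed of bar below 0.01 m/s).
It fails at once if the bar is lifted or carried: its underside more than 12 mm above the bench (height (world z) of bar above 0.012 m).
It fails at once if the bar is tipped off its flat side by more than 0.15 rad (angle between bar's own z axis and vertical above 0.15 rad).
It fails at once if the beaker is moved by more than 15 mm (distance of beaker from where it was at the start of the episode above 0.015 m).
It fails at once if the bottle is moved by more than 15 mm (distance of reagent from where it was at the start of the episode above 0.015 m).
It fails at once if the tub is moved by more than 15 mm (distance of tub from where it was at the start of the episode above 0.015 m).
It also fails if it takes over 72 s, if anything falls off the work surface, if the arm or the gripper's body presses on something with over 40 N, if the wrist force passes 120 N, or if a joint passes its speed limit or range.

## Working session

There is one attempt and no reset: what is moved stays moved. The work goes in short steps, Python scripts to look and compute and a tool call to move; the robot and the scene stay as the last step left them, time stands still between calls to the robot, and variables do not carry over. Pictures are saved under pics/ and viewed, about 8 in all and at most 12, crops included, and the job is handed in when it is done.

Besides the shell and the picture viewer there is one more tool, called after "Call:" as name(argument=value, ...), one argument or row to a line, values as JSON. move_arm: Moves the arm, as the interface text tells. Its arguments: {"type":"object","properties":{"commands":{"type":"array"},"jaw":{"type":"number"}},"required":["commands"]}

```bash
mkdir -p pics; cat > h.py <<'E'
import numpy as np, cv2
from plant import get_obs, snapshot, calibration, close_job, ctrl
def save(n,img,up=1,crop=None):
    if crop: r0,r1,c0,c1=crop; img=img[r0:r1,c0:c1]
    cv2.imwrite('pics/'+n,cv2.resize(img[:,:,::-1],None,fx=up,fy=up))
def world(cal,u,v,z=None,d=None):
    K=np.array(cal['mtx']);T=np.array(cal['T'])
    r=np.array([(u-K[0,2])/K[0,0],-(v-K[1,2])/K[1,1],-1.])
    o=T[:3,3];w=T[:3,:3]@r
    s=d if d is not None else (z-o[2])/w[2]
    return o+s*w
E
python3 - <<'E'
from h import *
o=get_obs();print({k:np.round(v,3) for k,v in o.items()})
for n in('top','scene'):
    c=calibration(n);print(c)
    p,d=snapshot(n);save(n+'0.png',p,1.4);np.save(n+'d.npy',d);np.save(n+'p.npy',p)
E
```

```text
{'clock': np.float64(0.0), 'joint_pos': array([ 8.0449e+01,  2.0591e+01,  6.3500e-01, -1.9000e-02, -7.0135e+01,
       -1.6508e+01]), 'qvel': array([-0.183,  0.039,  0.005,  0.157, -0.005,  0.068]), 'tau': array([ 3.0000e-03, -5.8273e+01,  2.9305e+01,  6.9970e+00,  7.0000e-03,
       -0.0000e+00]), 'tool_pos': array([0.296, 0.606, 0.226]), 'orientation': array([   5.287,   89.908, -110.779]), 'force': array([-0.368, -0.604, -0.024]), 'moment': array([-0.014,  0.007,  0.063]), 'opening': np.float64(0.088)}
{'mtx': array([[484.44560344,   0.        , 287.25996072],
       [  0.        , 484.44560344, 212.28386468],
       [  0.        ,   0.        ,   1.        ]]), 'T': array([[-8.89712529e-03,  9.92188142e-01, -1.24432843e-01,
         4.48060492e-01],
       [-9.99957894e-01, -9.10761795e-03, -1.12285355e-03,
         1.28376486e-02],
       [-2.24736877e-03,  1.24417614e-01,  9.92227397e-01,
         1.12405240e+00],
       [ 0.00000000e+00,  0.00000000e+00,  0.00000000e+00,
         1.00000000e+00]])}
{'mtx': array([[482.67101436,   0.        , 280.3308272 ],
       [  0.        , 482.67101436, 206.99292839],
       [  0.        ,   0.        ,   1.        ]]), 'T': array([[ 0.55315759, -0.51421926,  0.65543515,  1.37783633],
       [ 0.83307509,  0.34295634, -0.4340125 , -0.52160349],
       [-0.00160806,  0.786104  ,  0.61809216,  0.78043841],
       [ 0.        ,  0.        ,  0.        ,  1.        ]])}
```

View pics/top0.png

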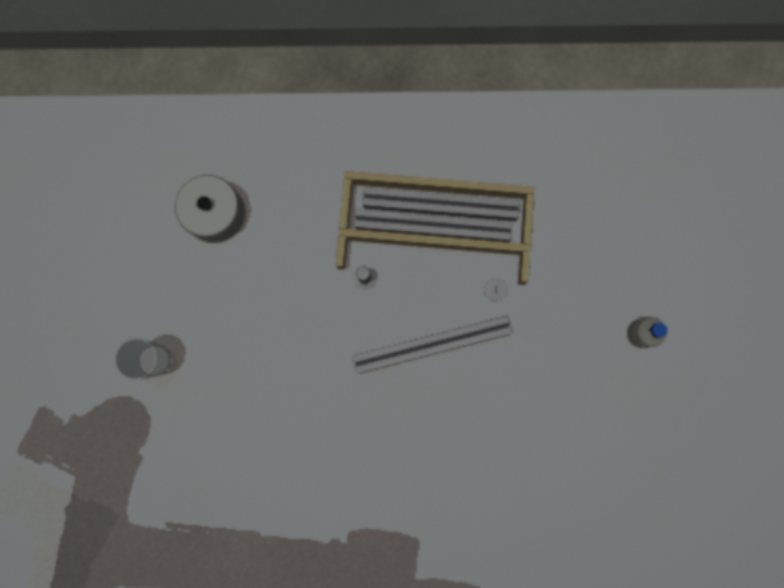

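The top view shows the post at the left of the bay (365,275), the blank at the right (496,289), and the bar from (360,363) to (510,325). The beaker and tub are at the left and the bottle at the right. I'll enlarge the central part.

```bash
python3 - <<'E'
from h import *
p=np.load('topp.npy'); save('crop.png',cv2.convertScaleAbs(p,alpha=1.5),5,(155,275,235,390))
E
```

```text
(no output)
```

View pics/crop.png

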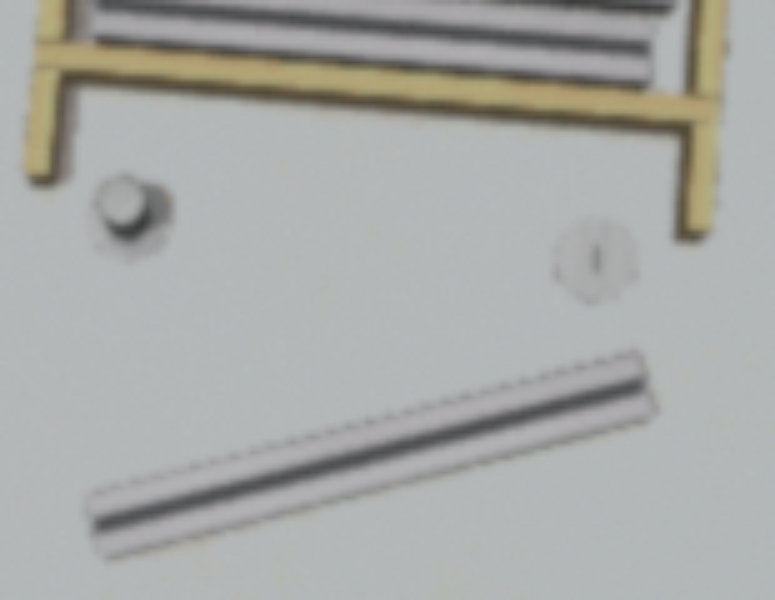

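The crop shows the bar's top corners at about (88,497), (640,350), (655,405) and (105,558). The board's front top edge runs (65,78)–(685,122), the post top is at (122,202) and the blank at (595,262).

```bash
cat >> h.py <<'E'
def bench(rx,ry,yaw):
    pass
E
python3 - <<'E'
from h import *
c=calibration('top')
W=lambda u,v,z:world(c,235+(u+.0)/5-.4,155+v/5-.4,z)
pts=dict(b1=(88,495,.03),b2=(640,350,.03),b3=(655,405,.03),b4=(107,558,.03),bl=(65,80,.04),br=(685,123,.04),wl1=(28,178,.04),wl2=(57,181,.04),wr1=(683,232,.04),wr2=(710,235,.04),post=(122,202,.055),blank=(595,262,.0016))
P={k:W(*v) for k,v in pts.items()}
for k,v in P.items(): print(k,v.round(4))
print('bar len',[np.linalg.norm(P[a]-P[b]) for a,b in(('b1','b2'),('b3','b4'),('b1','b4'),('b2','b3'),('bl','br'))])
bc=np.mean([P[f'b{i}'] for i in(1,2,3,4)],0);print('bar',bc)
dy=P['bl']-P['br'];yaw=np.arctan2(-dy[0],dy[1]);m=(P['bl']+P['br'])/2
print('rack',m,np.degrees(yaw))
R=np.array([[np.cos(yaw),-np.sin(yaw)],[np.sin(yaw),np.cos(yaw)]])
for k in P: print(k,(R.T@(P[k]-m)[:2]).round(4))
# others
for k,(u,v,z) in dict(beaker=(154,360,.085),reag=(659,330,.09),tub=(205,203,.068)).items(): print(k,world(c,u/1.4,v/1.4,z))
t=calibration('wrist');print(t); 
from scipy.spatial.transform import Rotation as Ro
print(Ro.from_euler('xyz',get_obs()['orientation'],degrees=True).as_matrix().round(3))
E
```

```text
b1 [0.4922 0.0939 0.03  ]
b2 [ 0.5555 -0.1565  0.03  ]
b3 [ 0.5305 -0.1626  0.03  ]
b4 [0.4639 0.0853 0.03  ]
bl [0.6806 0.1036 0.04  ]
br [ 0.6581 -0.1784  0.04  ]
wl1 [0.6355 0.1204 0.04  ]
wl2 [0.634  0.1072 0.04  ]
wr1 [ 0.608  -0.1759  0.04  ]
wr2 [ 0.6065 -0.1881  0.04  ]
post [0.6216 0.0768 0.055 ]
blank [ 0.5998 -0.1411  0.0016]
bar len [np.float64(0.25829971896077936), np.float64(0.25673667272611983), np.float64(0.02954505207009626), np.float64(0.025775367692919455), np.float64(0.28292234687650064)]
bar [ 0.51054081 -0.03498596  0.03      ]
rack [ 0.66934579 -0.03736635  0.04      ] -4.575319613371617
b1 [-0.187   0.1167]
b2 [-0.1039 -0.1279]
b3 [-0.1284 -0.1359]
b4 [-0.2146  0.1059]
bl [0.     0.1415]
br [ 0.     -0.1415]
wl1 [-0.0463  0.1545]
wl2 [-0.0468  0.1413]
wr1 [-0.0501 -0.143 ]
wr2 [-0.0506 -0.1553]
post [-0.0567  0.11  ]
blank [-0.061  -0.1089]
beaker [0.48516359 0.39394162 0.085     ]
reag [ 0.52369327 -0.37746662  0.09      ]
tub [0.73510595 0.32777147 0.068     ]
{'mtx': array([[304.68468917,   0.        , 280.39192428],
       [  0.        , 304.68468917, 206.69972678],
       [  0.        ,   0.        ,   1.        ]]), 'tool_from_camera': array([[ 1.03157558e-03,  2.88911747e-01, -9.57355179e-01,
        -1.59030685e-01],
       [ 1.98729669e-04,  9.57355610e-01,  2.88912091e-01,
         7.86527933e-02],
       [ 9.99999448e-01, -4.88289534e-04,  9.30169330e-04,
         1.18642080e-04],
       [ 0.00000000e+00,  0.00000000e+00,  0.00000000e+00,
         1.00000000e+00]])}
[[-0.     0.898 -0.439]
 [-0.001 -0.439 -0.898]
 [-1.     0.     0.001]]
```

View pics/scene0.png

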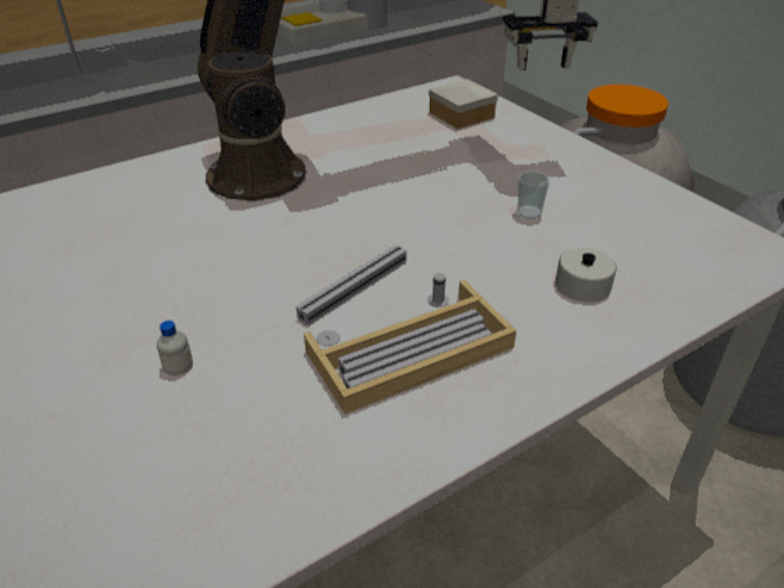

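```bash
cat >> h.py <<'E'
from scipy.spatial.transform import Rotation as Ro
def pose():
    o=get_obs(); R=Ro.from_euler('xyz',o['orientation'],degrees=True).as_matrix()
    return o,np.array(o['tool_pos']),R
def plan(targets):
    """targets (x,y,z,psi deg of tool z or None): tool-axis totals (cm) and spin (rad) for each leg; spin AFTER shift"""
    o,p,R=pose(); psi=np.degrees(np.arctan2(R[1,2],R[0,2]))
    print('t',round(float(o['clock']),2),'tcp',p.round(4),'psi',round(psi,2),'F',np.round(o['force'],1),'tilt',R[:,0].round(3),'j',np.round(o['joint_pos'],0))
    for x,y,z,ps in targets:
        a=np.radians(psi);tz=np.array([np.cos(a),np.sin(a),0]);tx=np.array([0,0,-1]);ty=np.cross(tz,tx)
        d=np.array([x,y,z])-p
        sp=0 if ps is None else -np.radians((ps-psi+180)%360-180)
        print('shift cm',(100*np.array([d@tx,d@ty,d@tz])).round(2),'then spin',round(sp,3))
        p=np.array([x,y,z]);psi=psi if ps is None else ps
E
python3 -c "
from h import *
o,p,R=pose()
plan([(p[0],p[1],p[2],-165.4),(.473,.113,.15,None),(.473,.113,.012,None)])"
```

```text
t 0.1 tcp [0.2963 0.606  0.2257] psi -116.06 F [ 0.1 -0.  -0.1] tilt [-0.    -0.001 -1.   ] j [ 80.  21.   1.  -0. -70. -17.]
shift cm [0. 0. 0.] then spin 0.861
shift cm [ 7.57 52.16 -4.67] then spin 0
shift cm [13.8  0.   0. ] then spin 0
```

Call:
move_arm(
  commands=[
    [[0,0,0,0.1435],[0,0,0,0.1435],[0,0,0,0.1435],[0,0,0,0.1435],[0,0,0,0.1435],[0,0,0,0.1435]],
  ],
  jaw=0,
)

```text
clock: 0.7
tool_pos: [0.2964, 0.6061, 0.226]
orientation: [54.9, 89.9, -110.9]
force: [1.3, 0.0, 0.1]
opening: 0.0452
```

Call:
move_arm(
  commands=[
    [[0,3.7,-0.33,0],[0,3.7,-0.33,0],[0,3.7,-0.33,0],[0,3.7,-0.33,0],[0,3.7,-0.33,0],[0,3.7,-0.33,0],[0,3.7,-0.33,0]],
  ],
)

```text
clock: 1.4
tool_pos: [0.3843, 0.3599, 0.2263]
orientation: [34.2, 90.0, -131.1]
force: [0.1, 0.3, -0.3]
opening: 0.0005
```

Call:
move_arm(
  commands=[
    [[0,3.7,-0.33,0],[0,3.7,-0.33,0],[0,3.7,-0.33,0],[0,3.7,-0.33,0],[0,3.7,-0.33,0],[0,3.7,-0.33,0],[0,3.7,-0.33,0],[0,0,0,0]],
  ],
)

```text
clock: 2.2
tool_pos: [0.4722, 0.1135, 0.2263]
orientation: [31.1, 89.9, -134.5]
force: [0.4, -0.1, -0.2]
opening: 0.0005
```

```bash
python3 -c "
from h import *
plan([(.473,.113,.15,-165.4),(.473,.113,.012,None)])
o,p,R=pose();im,d=snapshot('wrist');save('w1.png',im,1.4);np.savez('w1.npz',im=im,d=d,p=p,R=R)"
```

```text
t 2.2 tcp [0.4722 0.1135 0.2263] psi -165.59 F [ 0.4 -0.1 -0.2] tilt [-0.001 -0.001 -1.   ] j [ 37.   2. -22.   0. -65. -22.]
shift cm [ 7.63  0.07 -0.06] then spin -0.003
shift cm [13.8  0.   0. ] then spin 0
```

View pics/w1.png

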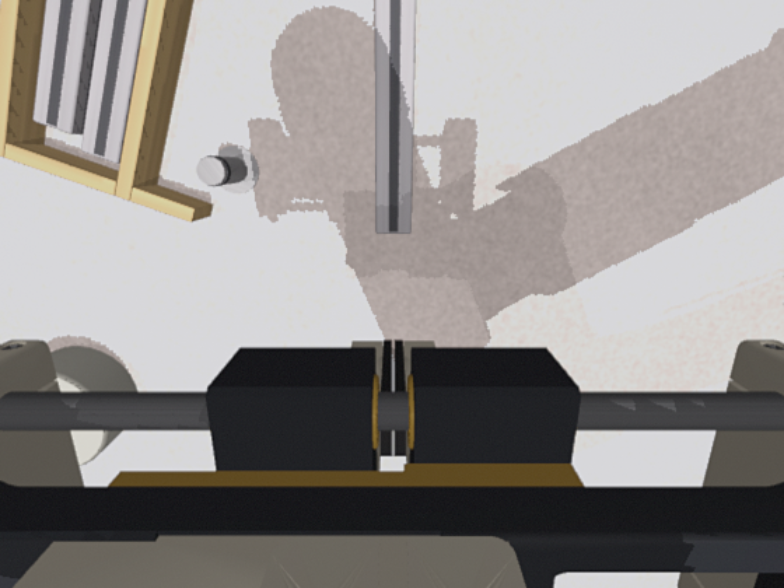

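The wrist view shows the bar aligned with the tool, its near end centred at (393,232), the post top at (212,170), and the board's front edge meeting the left end wall at about (155,183).

```bash
cat >> h.py <<'E'
def wcal(p,R):
    t=calibration('wrist'); T=np.eye(4);T[:3,:3]=R;T[:3,3]=p
    return dict(mtx=t['mtx'],T=T@np.array(t['tool_from_camera']))
E
python3 -c "
from h import *
f=np.load('w1.npz');c=wcal(f['p'],f['R'])
for n,u,v,z in [('end',393,232,.03),('endL',376,232,.03),('endR',411,232,.03),('post',213,170,.055),('wallcorner board/left inner',158,183,.04),('tip inner',211,204,.04),('tip outer',193,217,.04),('board edge up',194,0,.04)]:
    uu,vv=u/1.4-.15,v/1.4-.15
    print(n,world(c,uu,vv,z).round(4), world(c,uu,vv,d=f['d'][int(vv),int(uu)])[2].round(4))
"
```

```text
end [0.4776 0.0927 0.03  ] 0.0303
endL [0.4914 0.0963 0.03  ] 0.029
endR [0.4631 0.089  0.03  ] 0.0293
post [0.6202 0.0773 0.055 ] 0.0559
wallcorner board/left inner [0.6666 0.0998 0.04  ] 0.0031
tip inner [0.6242 0.1056 0.04  ] 0.0054
tip outer [0.6368 0.1195 0.04  ] 0.0394
board edge up [ 0.654  -0.0323  0.04  ] 0.0026
```

Call:
move_arm(
  commands=[
    [[4.0,0,0,0],[4.0,0,0,0],[4.0,0,0,0],[4.0,0,0,0],[3.0,0,0,0],[1.7,0,0,0],[0.7,0,0,0],[0,0,0,0]],
  ],
)

```text
clock: 3.05
tool_pos: [0.4713, 0.117, 0.0118]
orientation: [22.0, 89.9, -143.4]
force: [-0.1, -0.6, -0.9]
opening: 0.0006
```

Call:
move_arm(
  commands=[
    [[0,0.7,0,0],[0,0.5,0,0],[0,0.5,0,0],[0,0.5,0,0],[0,0.5,0,0],[0,0.5,0,0],[0,0.5,0,0],[0,0.4,0,0]],
  ],
)

```text
clock: 3.85
tool_pos: [0.4825, 0.0767, 0.0126]
orientation: [-166.4, 90.0, 28.2]
force: [0.5, 4.3, 2.5]
opening: 0.0004
```

Call:
move_arm(
  commands=[
    [[0,-0.5,0,0],[0,-1,0,0],[-4,0,0,0],[-4,0,0,0],[-3,0,0,0],[0,0,0,0]],
  ],
  jaw=7,
)

```text
clock: 4.45
tool_pos: [0.4805, 0.0933, 0.1266]
orientation: [-169.7, 89.6, 25.0]
force: [-0.1, 0.5, 0.1]
opening: 0.043
```

```bash
python3 -c "
from h import *
plan([])
im,d=snapshot('top');save('top1.png',cv2.convertScaleAbs(im,alpha=1.5),5,(155,275,235,390))"
```

```text
t 4.45 tcp [0.4805 0.0933 0.1266] psi -165.31 F [-0.1  0.5  0.1] tilt [ 0.006  0.003 -1.   ] j [ 34.   8. -31.   0. -51. -19.]
```

View pics/top1.png

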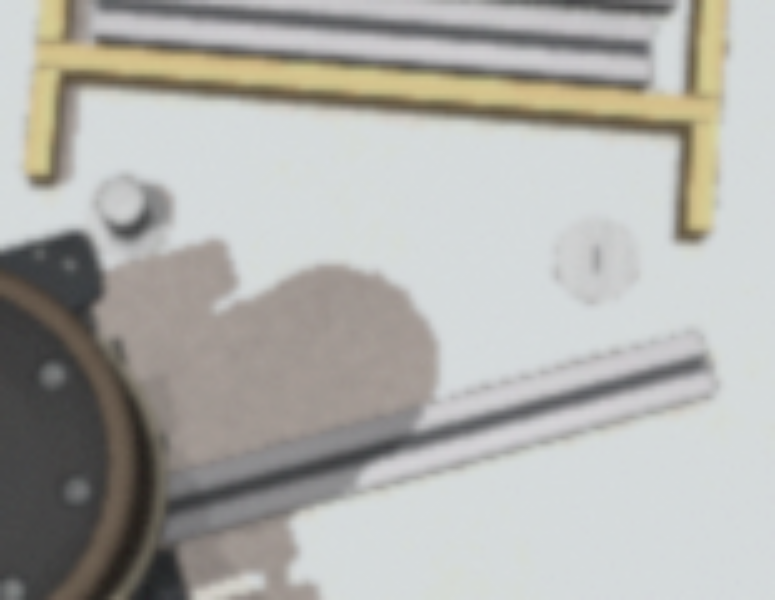

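The bar moved about 27 mm to the right along its axis at the same angle, with its right end at (700,360) in the crop. Next I straddle its centre loosely.

```bash
python3 -c "
from h import *
plan([(.5177,-.0583,.1266,-165.4),(.5177,-.0583,.012,-199.6),(.5982,-.0812,.012,None)])"
```

```text
t 4.5 tcp [0.4792 0.0928 0.1244] psi -165.35 F [-0.4  0.5 -0.5] tilt [ 0.003  0.002 -1.   ] j [ 34.   8. -31.   0. -51. -19.]
shift cm [-0.22 15.59  0.1 ] then spin 0.001
shift cm [11.46  0.    0.  ] then spin 0.597
shift cm [ 0.   -0.54 -8.35] then spin 0
```

Call:
move_arm(
  commands=[
    [[0,3.1,0,0],[0,3.1,0,0],[0,3.1,0.05,0],[0,3.1,0.05,0],[0,3.2,0,0],[0,0,0,0],[0,0,0,0]],
  ],
)

```text
clock: 5.2
tool_pos: [0.5159, -0.06, 0.1211]
orientation: [-4.7, 89.8, -170.2]
force: [-0.2, -0.2, -0.2]
opening: 0.0699
```

```bash
python3 -c "
from h import *
plan([(.5177,-.0583,.012,-199.6)])
o,p,R=pose();print(o['opening']);im,d=snapshot('wrist');save('w2.png',im,1.4);np.savez('w2.npz',im=im,d=d,p=p,R=R)"
```

```text
t 5.2 tcp [ 0.5159 -0.06    0.1211] psi -165.49 F [-0.2 -0.2 -0.2] tilt [-0.003 -0.    -1.   ] j [ 15.  12. -27.  -0. -52.  -1.]
shift cm [10.91 -0.12 -0.22] then spin 0.595
0.06992714906302117
```

View pics/w2.png

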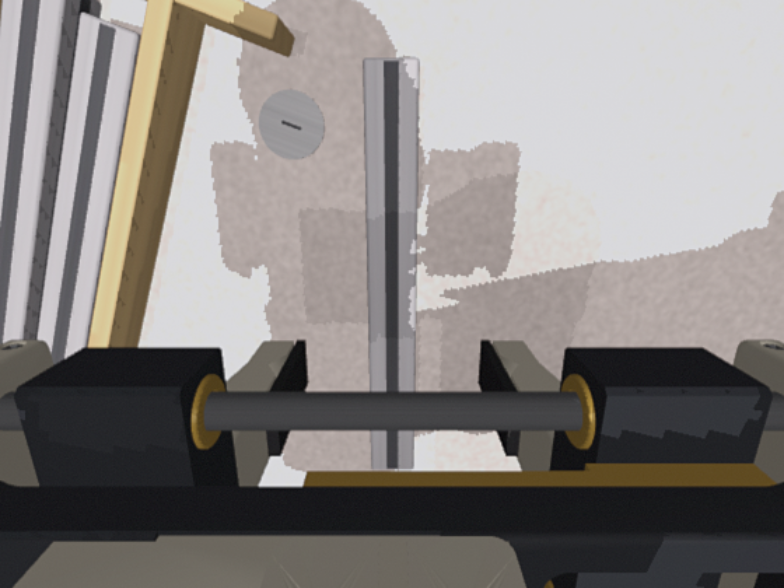

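The bar lies centrally between the open fingers, parallel to the tool, with its right end at (391,60). I'll lower, close to just over the bar's width, then turn.

Call:
move_arm(
  commands=[
    [[3,0,-0.1,0],[3,0,0,0],[2.5,0,0,0],[1.6,0,0,0],[0.8,0,0,0],[0,0,0,0]],
  ],
)

```text
clock: 5.85
tool_pos: [0.5169, -0.0587, 0.0126]
orientation: [-1.4, 89.9, -166.7]
force: [-0.4, -0.5, 0.5]
opening: 0.0701
```

Call:
move_arm(
  commands=[
    [[0,0,0,0],[0,0,0,0],[0,0,0,0],[0,0,0,0],[0,0,0,0]],
  ],
  jaw=3.2,
)

```text
clock: 6.35
tool_pos: [0.518, -0.0594, 0.0139]
orientation: [-179.0, 90.0, 15.6]
force: [0.4, -0.3, -1.2]
opening: 0.0361
```

Call:
move_arm(
  commands=[
    [[0,0,0,0.09],[0,0,0,0.09],[0,0,0,0.09],[0,0,0,0.09],[0,0,0,0.09],[0,0,0,0.09],[0,0,0,0.09],[0,0,0,0]],
  ],
)

```text
clock: 7.15
tool_pos: [0.5178, -0.0594, 0.0136]
orientation: [-120.2, 90.0, 38.3]
force: [-0.9, 0.9, 0.3]
opening: 0.0321
```

```bash
python3 -c "
from h import *
plan([(.5982,-.0812,.012,-199.6)])
print(get_obs()['opening'],get_obs()['moment'])"
```

```text
t 7.15 tcp [ 0.5178 -0.0594  0.0136] psi 158.43 F [-0.9  0.9  0.3] tilt [ 0.  0. -1.] j [ 15.  20. -33.  -0. -37. -37.]
shift cm [ 0.16 -0.93 -8.28] then spin -0.034
0.032108658570198845 [ 0.23606805 -0.01288325  0.03562416]
```

Call:
move_arm(
  commands=[
    [[0,-0.11,-1,0],[0,-0.11,-1,0],[0,-0.11,-1,0],[0,-0.11,-1,0],[0,-0.11,-1,0],[0,-0.11,-1,0],[0,-0.11,-1,0],[0,0,0,0]],
  ],
)

```text
clock: 7.95
tool_pos: [0.5881, -0.0781, 0.0136]
orientation: [-159.3, 89.9, -0.8]
force: [0.2, -0.3, -0.5]
opening: 0.0317
```

Call:
move_arm(
  commands=[
    [[0,-0.11,-0.7,0],[0,-0.05,-0.5,0],[0,0,0,0]],
  ],
)

```text
clock: 8.25
tool_pos: [0.5985, -0.0808, 0.0135]
orientation: [-161.7, 89.9, -3.1]
force: [0.1, 0.9, -1.1]
opening: 0.0322
```

Call:
move_arm(
  commands=[
    [[0,0,0,0],[0,0,0,0],[-2,0,0,0],[-4,0,0,0],[-4,0,0,0],[-4,-2,0,0],[-3,-2,0,0],[0,0,0,0]],
  ],
  jaw=6,
)

```text
clock: 9.05
tool_pos: [0.6157, -0.0417, 0.1892]
orientation: [-152.6, 89.4, 6.1]
force: [0.8, 0.2, 0.1]
opening: 0.0597
```

```bash
python3 -c "
from h import *
plan([])
o,p,R=pose();im,d=snapshot('wrist');save('w3.png',im,1.4);np.savez('w3.npz',im=im,d=d,p=p,R=R)"
```

```text
t 9.05 tcp [ 0.6157 -0.0417  0.1892] psi 158.64 F [0.8 0.2 0.1] tilt [ 0.01   0.001 -1.   ] j [ 14.  16. -11.   0. -63. -36.]
```

View pics/w3.png

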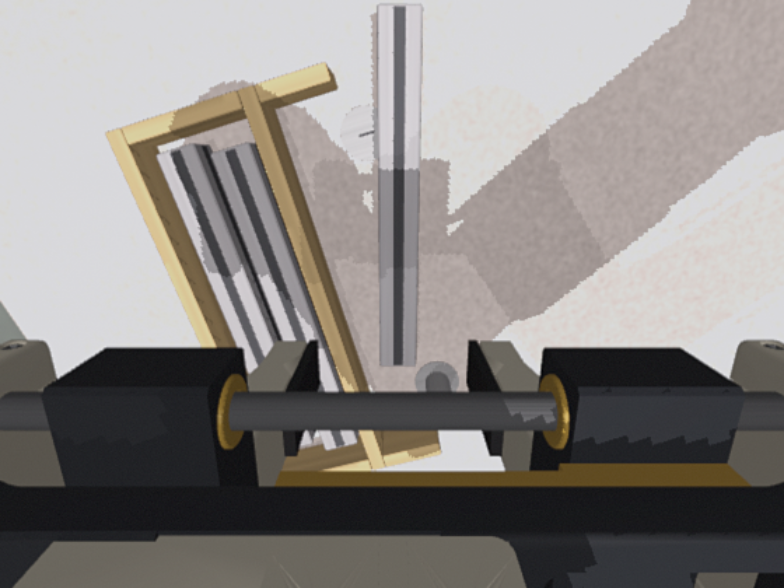

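The view shows the bar's right end at (400,5), its left end at (397,365) just short of the post at (437,378), and the board's front edge running (272,90)–(378,400).

```bash
python3 -c "
from h import *
f=np.load('w3.npz');c=wcal(f['p'],f['R'])
P={}
for n,u,v,z in [('r1',378,4,.03),('r2',422,4,.03),('l1',380,366,.03),('l2',415,364,.03),('post',437,376,.055),('board r',266,90,.04),('board l',360,370,.04),('wall tip in',336,89,.04),('blank',364,131,.0016)]:
    uu,vv=u/1.4-.15,v/1.4-.15
    P[n]=world(c,uu,vv,z);print(n,P[n].round(4), world(c,uu,vv,d=f['d'][int(vv),int(uu)])[2].round(4))
O=np.array([.6705,-.0377]);y=np.radians(-5.3);M=np.array([[np.cos(y),-np.sin(y)],[np.sin(y),np.cos(y)]])
for k in P: print(k,'rack',(M.T@(P[k][:2]-O)).round(4))
r=(P['r1']+P['r2'])/2;l=(P['l1']+P['l2'])/2;d=l-r;print('len',np.linalg.norm(d),'yaw',np.degrees(np.arctan2(-d[0],d[1])),'mid',(r+l)/2)
d=P['board l']-P['board r'];print('board yaw',np.degrees(np.arctan2(-d[0],d[1])))
"
```

```text
r1 [ 0.5627 -0.2083  0.03  ] 0.0015
r2 [ 0.5362 -0.1979  0.03  ] -0.0002
l1 [0.6579 0.0327 0.03  ] 0.0008
l2 [0.6304 0.0414 0.03  ] 0.0303
post [0.6147 0.0447 0.055 ] 0.0119
board r [ 0.6508 -0.1868  0.04  ] 0.0397
board l [0.672  0.0256 0.04  ] 0.0188
wall tip in [ 0.6074 -0.1704  0.04  ] 0.0077
blank [ 0.6019 -0.1426  0.0016] 0.0014
r1 rack [-0.0916 -0.1799]
r2 rack [-0.1189 -0.1719]
l1 rack [-0.019  0.069]
l2 rack [-0.0473  0.0751]
post rack [-0.0631  0.0769]
board r rack [-0.0058 -0.1502]
board l rack [-0.0044  0.0632]
wall tip in rack [-0.0506 -0.1379]
blank rack [-0.0586 -0.1108]
len 0.2582017372545465 yaw -21.519212976194655 mid [ 0.596803   -0.08302212  0.03      ]
board yaw -5.689203490386216
```

```bash
python3 -c "
from h import *
plan([(.539,-.2280,.15,None),(.539,-.228,.012,None)])"
```

```text
t 9.1 tcp [ 0.6138 -0.0423  0.1863] psi 158.61 F [-0.1 -0.9 -0.9] tilt [ 0.005  0.001 -1.   ] j [ 14.  16. -11.   0. -63. -36.]
shift cm [ 3.63 20.02  0.19] then spin 0
shift cm [13.8  0.   0. ] then spin 0
```

Call:
move_arm(
  commands=[
    [[0,4,0.04,0],[0,4,0.04,0],[0.5,4,0.04,0],[1.5,4,0.04,0],[1.6,4,0.04,0],[0,0,0,0]],
  ],
  jaw=1,
)

```text
clock: 9.7
tool_pos: [0.5326, -0.2318, 0.144]
orientation: [10.4, 89.6, 168.7]
force: [-0.5, -0.4, -0.5]
opening: 0.0174
```

Call:
move_arm(
  commands=[
    [[3.5,0,0,0],[3.5,0,0,0],[3,0,0,0],[2.3,0,0,0],[1,0,0,0],[0,0,0,0]],
  ],
)

```text
clock: 10.3
tool_pos: [0.5356, -0.2287, 0.0128]
orientation: [15.7, 89.8, 174.2]
force: [0.1, -0.4, -0.2]
opening: 0.0098
```

```bash
python3 -c "
from h import *
plan([(.539,-.2280,.012,None)]);print(get_obs()['opening'])"
```

```text
t 10.3 tcp [ 0.5356 -0.2287  0.0128] psi 158.51 F [ 0.1 -0.4 -0.2] tilt [-0.004  0.    -1.   ] j [ -4.  25. -25.  -0. -40. -18.]
shift cm [ 0.08 -0.19 -0.29] then spin 0
0.009807809257071051
```

Call:
move_arm(
  commands=[
    [[0,-0.8,-0.3,0],[0,-0.8,0,0],[0,-0.7,0.03,0],[0,-0.7,0.04,0],[0,-0.7,0.04,0],[0,-0.7,0.04,0],[0,-0.7,0.04,0],[0,0,0,0]],
  ],
)

```text
clock: 11.1
tool_pos: [0.5572, -0.1807, 0.0145]
orientation: [-110.7, 90.0, 47.8]
force: [0.4, -0.3, -0.5]
opening: 0.0099
```

```bash
python3 -c "
from h import *
plan([])
o,p,R=pose();im,d=snapshot('top');save('t4.png',cv2.convertScaleAbs(im,alpha=1.4),5,(155,275,235,390))"
```

```text
t 11.1 tcp [ 0.5572 -0.1807  0.0145] psi 158.55 F [ 0.4 -0.3 -0.5] tilt [ 0.  0. -1.] j [  1.  25. -25.  -0. -41. -23.]
```

View pics/t4.png

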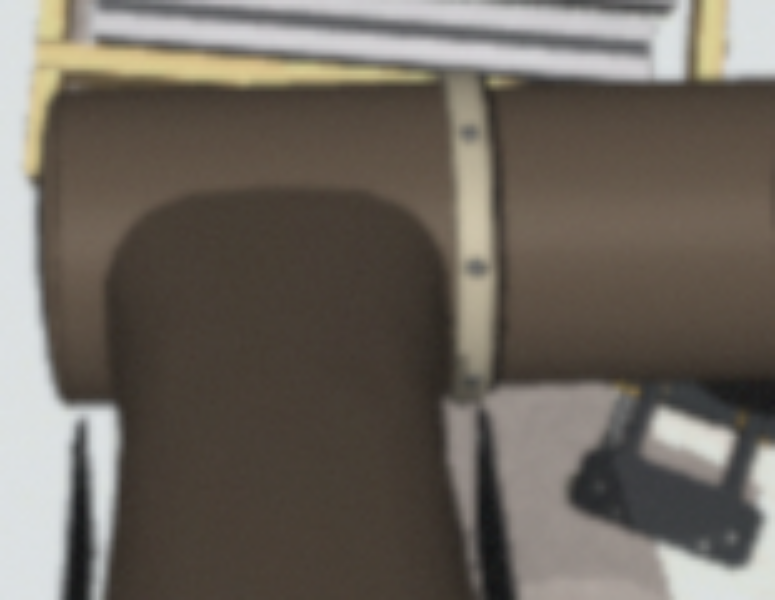

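The arm hides the bar here. I'll push the remaining 28 mm and check with the scene camera.

Call:
move_arm(
  commands=[
    [[0,-0.6,0.03,0],[0,-0.6,0.03,0],[0,-0.6,0.03,0],[0,-0.5,0.02,0],[0,0,0,0]],
  ],
)

```text
clock: 11.65
tool_pos: [0.5646, -0.1592, 0.0146]
orientation: [-138.2, 90.0, 20.4]
force: [0.1, -0.2, 0.7]
opening: 0.0098
```

```bash
python3 -c "
from h import *
plan([])
im,d=snapshot('scene');np.savez('s5.npz',im=im,d=d);save('s5.png',im,4,(160,300,190,390))"
```

```text
t 11.65 tcp [ 0.5646 -0.1592  0.0146] psi 158.56 F [ 0.1 -0.2  0.7] tilt [ 0.  0. -1.] j [  3.  25. -25.  -0. -41. -25.]
```

View pics/s5.png

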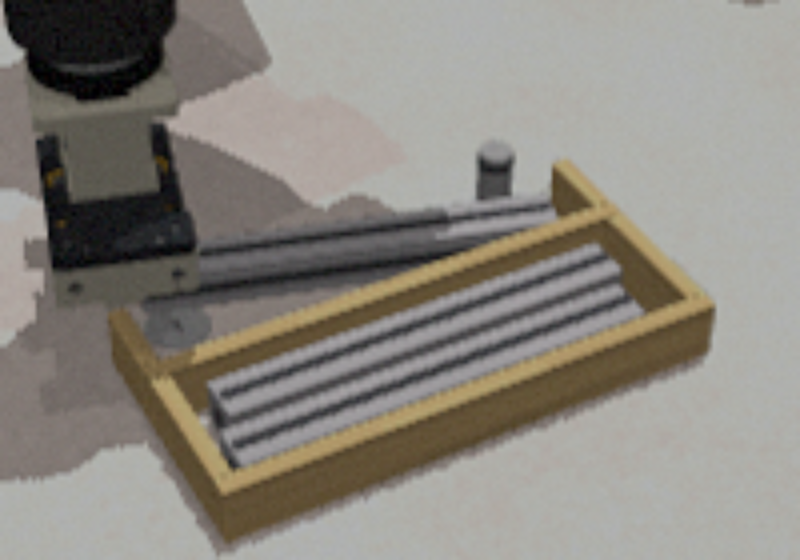

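The bar's left end is now behind the post at (555,205), near the left wall, and the right end is still in front of the bay. I'll move round to the front of the right end and swing it in.

Call:
move_arm(
  commands=[
    [[0,1,0,0],[0,0.5,2,0],[0,0,2.5,0],[0,-1,1,0],[0,-2.5,0,0],[0,-2.5,0,0],[0,0,0,0]],
  ],
  jaw=0,
)

```text
clock: 12.4
tool_pos: [0.5313, -0.0963, 0.0151]
orientation: [-155.3, 89.9, 3.4]
force: [-0.3, 0.1, 0.7]
opening: 0.0005
```

Call:
move_arm(
  commands=[
    [[0,0,-0.8,0],[0,0,-0.8,0],[0,0,-0.7,-0.03],[0,0,-0.7,-0.04],[0,0,-0.7,-0.04],[0,0,-0.7,-0.04],[0,0,-0.7,-0.04],[0,0,0,0]],
  ],
)

```text
clock: 13.2
tool_pos: [0.5785, -0.1156, 0.0143]
orientation: [109.3, 90.0, -81.3]
force: [-1.1, 0.6, -0.1]
opening: 0.0002
```

```bash
cat >> h.py <<'E'
def rack(p):
    y=np.radians(-5.3);d=np.asarray(p)[:2]-[.6705,-.0377]
    return np.array([np.cos(y)*d[0]+np.sin(y)*d[1],-np.sin(y)*d[0]+np.cos(y)*d[1]])
E
python3 -c "
from h import *
plan([]);print(rack(pose()[1]))
im,d=snapshot('scene');np.savez('s6.npz',im=im,d=d);save('s6.png',im,4,(160,300,190,390))"
```

```text
t 13.2 tcp [ 0.5785 -0.1156  0.0143] psi 169.35 F [-1.1  0.6 -0.1] tilt [ 0. -0. -1.] j [  8.  25. -24.   0. -41. -18.]
[-0.08441421 -0.08607613]
```

View pics/s6.png

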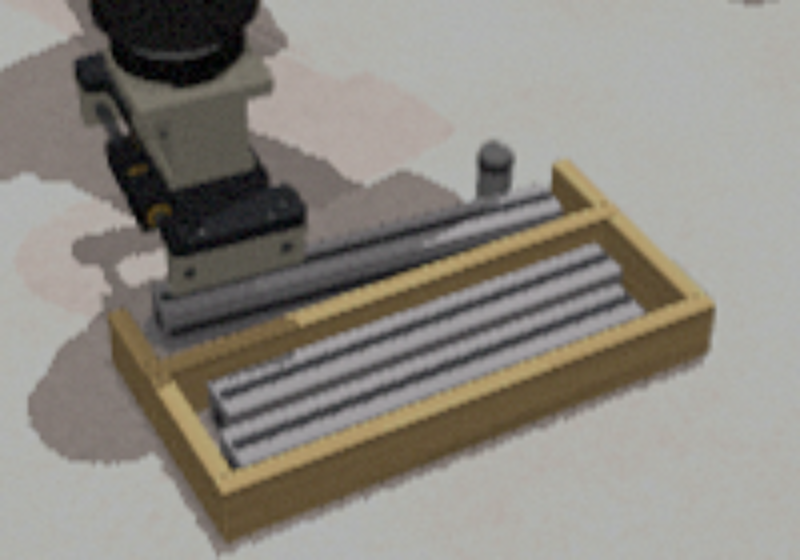

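The bar is swinging in, and its right end at (160,310) clears the right wall. I'll keep pushing until contact.

Call:
move_arm(
  commands=[
    [[0,0,-0.6,-0.03],[0,0,-0.6,-0.03],[0,0,-0.6,-0.03],[0,0,-0.6,0],[0,0,-0.5,0],[0,0,-0.3,0],[0,0,0,0]],
  ],
)

```text
clock: 13.95
tool_pos: [0.6098, -0.1185, 0.0145]
orientation: [179.5, 90.0, -6.0]
force: [0.2, -0.4, 0.0]
opening: 0.0005
```

Call:
move_arm(
  commands=[
    [[0,0,-0.2,0],[0,0,-0.2,0],[0,0,-0.1,0],[0,0,0,0]],
  ],
)

```text
clock: 14.35
tool_pos: [0.6142, -0.1188, 0.0145]
orientation: [-0.1, 90.0, 174.5]
force: [-2.2, -0.2, 0.4]
opening: 0.0004
```

Call:
move_arm(
  commands=[
    [[0,0,-0.2,0],[0,0,-0.1,0],[0,0,0,0]],
  ],
)

```text
clock: 14.65
tool_pos: [0.6145, -0.1191, 0.0142]
orientation: [3.5, 89.7, 178.1]
force: [-9.7, 3.2, 6.7]
opening: 0.0007
```

Call:
move_arm(
  commands=[
    [[0,0,-0.2,0],[0,0,-0.1,0],[0,0,0,0]],
  ],
)

```text
clock: 14.95
tool_pos: [0.6154, -0.119, 0.0138]
orientation: [1.3, 89.5, 175.8]
force: [-14.7, 5.1, 9.1]
opening: 0.0002
```

The right part has hit the back board, with the force rising and motion stopped. Next I press at the left part beside the post.

Call:
move_arm(
  commands=[
    [[0,0,1,0],[0,0,1.2,0],[0,-3,0,0],[0,-3,0,0],[0,-3,0,0],[0,-3,0,0],[0,-3,0,0],[0,0,0,0]],
  ],
)

```text
clock: 15.75
tool_pos: [0.6137, 0.0352, 0.0151]
orientation: [-158.5, 89.8, 16.3]
force: [0.5, 0.0, -0.2]
opening: 0.0003
```

Call:
move_arm(
  commands=[
    [[0,0,-0.5,0],[0,0,-0.5,0],[0,0,-0.4,0],[0,0,-0.2,0],[0,0,0,0]],
  ],
)

```text
clock: 16.25
tool_pos: [0.6289, 0.0296, 0.0144]
orientation: [110.2, 90.0, -75.3]
force: [0.8, 0.9, 0.3]
opening: 0.0003
```

Call:
move_arm(
  commands=[
    [[0,0,-0.2,0],[0,0,-0.1,0],[0,0,0,0]],
  ],
)

```text
clock: 16.55
tool_pos: [0.6317, 0.03, 0.0145]
orientation: [86.2, 90.0, -99.2]
force: [-0.1, 0.2, -0.7]
opening: 0.0005
```

```bash
python3 -c "
from h import *
plan([]);print(rack(pose()[1]),rack((.6148,-.119)))"
```

```text
t 16.55 tcp [0.6317 0.03   0.0145] psi 174.55 F [-0.1  0.2 -0.7] tilt [-0. -0. -1.] j [ 20.  28. -18.   0. -43. -26.]
[-0.04490924  0.06383471] [-0.04795214 -0.08609746]
```

Call:
move_arm(
  commands=[
    [[0,0,-0.2,0],[0,0,-0.1,0],[0,0,0,0]],
  ],
)

```text
clock: 16.85
tool_pos: [0.6322, 0.0298, 0.0143]
orientation: [11.1, 89.8, -174.4]
force: [-9.6, 2.7, 6.9]
opening: 0.0004
```

Call:
move_arm(
  commands=[
    [[0,0,-0.2,0],[0,0,-0.1,0],[0,0,0,0]],
  ],
)

```text
clock: 17.15
tool_pos: [0.6322, 0.0297, 0.0142]
orientation: [10.2, 89.5, -175.3]
force: [-20.1, 6.6, 14.3]
opening: 0.0008
```

Call:
move_arm(
  commands=[
    [[0,0,1,0],[0,0,1,0],[0,3,0,0],[0,3.5,0,0],[0,3.5,0,0],[0,3.5,0,0],[0,3,0,0],[0,0,0,0]],
  ],
)

```text
clock: 17.95
tool_pos: [0.6015, -0.1358, 0.0146]
orientation: [162.8, 90.0, -22.8]
force: [-0.2, -0.9, 0.6]
opening: 0.0005
```

```bash
python3 -c "
from h import *
plan([(.6135,-.129,.0145,174.6)]);print(rack(pose()[1]))"
```

```text
t 17.95 tcp [ 0.6015 -0.1358  0.0146] psi 174.37 F [-0.2 -0.9  0.6] tilt [ 0.001 -0.    -1.   ] j [  5.  27. -21.   0. -42. -11.]
shift cm [ 0.01 -0.8  -1.13] then spin -0.004
[-0.05964403 -0.10410338]
```

Call:
move_arm(
  commands=[
    [[0,0,-0.5,0],[0,0,-0.4,0],[0,0,-0.3,0],[0,0,-0.2,0],[0,0,-0.1,0],[0,0,0,0]],
  ],
)

```text
clock: 18.55
tool_pos: [0.6164, -0.1336, 0.0142]
orientation: [-7.0, 89.9, 167.6]
force: [-1.7, 2.1, 0.5]
opening: 0.0006
```

Call:
move_arm(
  commands=[
    [[0,0,-0.2,0],[0,0,-0.2,0],[0,0,-0.1,0],[0,0,0,0]],
  ],
)

```text
clock: 18.95
tool_pos: [0.6163, -0.134, 0.0137]
orientation: [0.8, 89.4, 175.3]
force: [-16.2, 6.5, 11.9]
opening: 0.0003
```

Call:
move_arm(
  commands=[
    [[0,0,1.2,0],[0,0,2,0],[-4,0,0,0],[-5,0,0,0],[-5,0,4,0],[-5,0,4,0],[0,0,4,0],[0,0,4,0]],
  ],
)

```text
clock: 19.75
tool_pos: [0.4481, -0.118, 0.184]
orientation: [-168.8, 89.7, 5.8]
force: [-0.7, 1.5, -0.0]
opening: 0.0004
```

```bash
python3 -c "
from h import *
plan([])
im,d=snapshot('top');im2,_=snapshot('scene');np.savez('t7.npz',im=im,im2=im2)
a=cv2.resize(cv2.convertScaleAbs(im,alpha=1.5)[155:225,235:390],None,fx=5,fy=5);b=cv2.resize(im2[190:265,200:355],None,fx=3.2,fy=3.2)
b=cv2.copyMakeBorder(b,0,0,0,775-b.shape[1],cv2.BORDER_CONSTANT);save('t7.png',np.vstack([a,b]))"
```

```text
t 19.75 tcp [ 0.4481 -0.118   0.184 ] psi 174.55 F [-0.7  1.5 -0. ] tilt [ 0.005  0.    -1.   ] j [ 10.   2. -29.   0. -59. -15.]
```

View pics/t7.png

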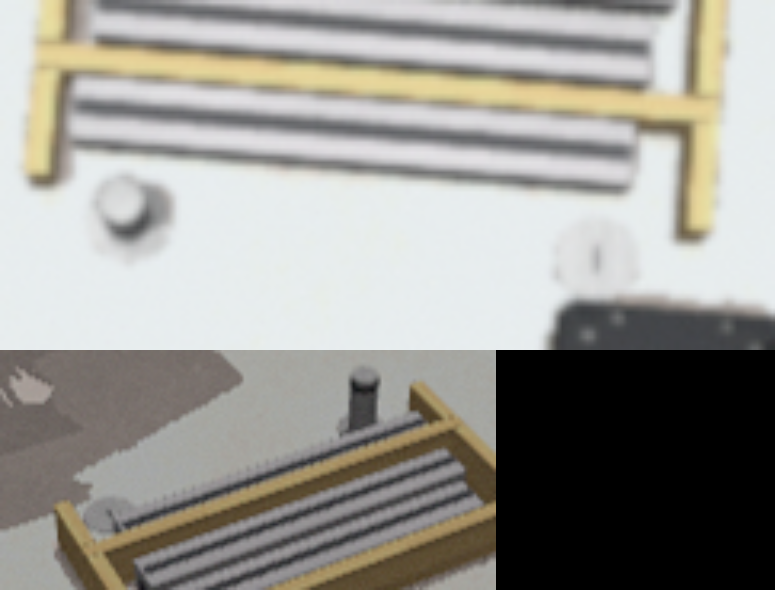

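The final picture shows the bar lying along the board from (70,110) to (635,155), between the walls and behind the post. It is close to the left wall, with about 22 mm left on the right. Both firm presses stopped at the same rack x (-0.045), so the bar is parallel and flush. I'll hand in.

```bash
python3 -c "
from h import *
c=calibration('top')
for u,v in((70,143),(630,187),(76,80),(640,123)): print(rack(world(c,235+u/5-.4,155+v/5-.4,.03)).round(4))
print(rack((.6163,-.1337)),rack((.6322,.0298)))
close_job()"
```

```text
[-0.03    0.1377]
[-0.0291 -0.1196]
[-0.0005  0.1377]
[ 0.001  -0.1222]
[-0.0451007  -0.10059606] [-0.04437127  0.06367362]
the job is handed in; nothing more can be done
```

The bar is in the front bay, flush against the back board and behind the post, and I handed the job in at about 20 s of the 72 s allowed. No verdict is reported.

I did it with finger pushes only and never lifted the bar:
- I pushed the bar's left end to slide it about 27 mm to the right.
- I straddled it loosely to turn it and move it forward.
- I pushed the right end so the left end slid in behind the post.
- I swung the right end in, then pressed both parts against the board.

**Last checks:** The final top view puts the bar's front face at rack x of about -0.030 m at the left end and -0.029 m at the right, so the bar centre is near -0.015 m. Its y offset is about +0.008 m, inside the ±0.020 m limit. The two final presses stopped 0.7 mm apart in rack x, with 16–20 N toward the board.

**Disagreements and gaps:**
- My estimates of the rack's angle varied from 4.6° to 5.7°.
- The first right and left presses implied 6.6°, so I pressed the right end again. After that the two presses matched the 5.3° I was using.
- I did not re-measure the beaker, bottle and tub at the end. The arm and gripper stayed well clear of where I first located them.

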